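Fit the charged battery pack to the cordless flood lamp and switch it on

ROBOT

A 6-joint arm with a two-finger parallel gripper is mounted at the origin on a cart in front of the work surface, level with it; the furniture and walls round the work are solid. World frame = base frame: x ahead of the robot, y to its left, z up, the work surface at z = 0. Lengths are in mm, angles in rad, forces in N, time in s.
With the tool pointing down it reaches from about 325 to 900 mm from the base axis. Payload 6.1 kg.
Tool frame: the origin (TCP) lies midway between the tips of the shut fingers; the grasp point (between the pads) lies 19 mm behind it; z points along the fingers, y is the line along which they close (so a half turn about z gives the same grasp; the last joint's range is limited). The gripper opens to 87 mm and grips with 3 to 60 N. Pads are 19 mm wide; open, the fingers measure 117 mm over their backs; the gripper's body (75 mm by 190 mm) begins 51 mm behind the grasp point.
Start: joints at [1.038, 0.22, 1.526, -0, 1.395, -0.126], TCP at [247.293, 573.988, 222.538] pointing down, gripper open.
Joint ranges: [-2.98, 2.98], [-0.91, 2.08], [0.09, 2.57], [-1.24, 4.39], [0.2, 2.65], [-2.68, 2.68]. Speed limits (rad/s): [2.57, 2.57, 3.01, 3.14, 3.14, 3.14].

INTERFACE

Orientations are given as a unit quaternion [w, x, y, z].
In Python, from station import bot, camera gives the robot as it stands.
- The arm moves only by the tool send_rows, never from a script. Its argument "increments" is a list of rows, each a list of 7 numbers: the shift along the tool's x, y, z in cm, then the turn, a rotation vector about the tool's x, y, z in degrees, then the closure, from -1 (fully open) to 1 (shut). In form: [[x, y, z, ax, ay, az, hand], ...]. A call has 1 to 20 rows; each row is the pose to reach, as a shift and turn from the pose commanded when the call began, along the tool's axes at that moment; what a row does not reach only later rows make up. A row lasts 1/12 s, in which the tool goes at most 41.7 mm and 7.16 degrees, less where a joint would pass 70% of its speed; a pose out of reach is approached as far as the arm can. A call with a gripper value outside its range is refused whole. The fingers move at their own pace and stop on an object; "squeeze" is the grip in N (left out, the last holds). Time passes only in rows, so rows that repeat a pose let the fingers close. It gives the time, the measured TCP pose, the force, the opening and the grip force at its end, in the units of the state.
- bot.sense(): the state, without advancing time (a new reading comes with each control period).
- camera(name): name is "scene" or "top" or "wrist"; returns a dict with "pixels" (400x640x3 uint8, blue, green, red), "intrinsics" (3x3 intrinsics, pixels), "world_to_cam" (4x4, takes a point from world to camera coordinates). Camera axes: x right, y up, looking along -z (the intrinsics and any distortion apply to the point x, -y, -z); pixel columns grow to the right and rows downward; lengths in mm; the calibration is good to about 2 mm. A picture is of the moment at which its call begins. There is no depth.
- bot.close_job(): hands the job in; it is judged then, once.
The state is a dict: "time": time; "joint_pos": joint angles; "joint_velocities": joint speeds; "joint_torque": joint torques, N m; "tool_pos": TCP position; "orientation": TCP orientation; "wrist_force": force on the tool from outside, world axes, zero at the start; "torque": the same for the moment, N m; "width": finger opening in mm; "grasp_force": force on a finger pad.
Only numpy, scipy, OpenCV 4.12 (cv2) and the standard library are available. Lean on these libraries where they do the work, as an engineer would, in place of code of your own. Each camera call takes 0.05 s, during which the arm holds its last target. There are 200 camera calls.

TASK

Pull the charged battery pack off the charger, slide it onto the shoe of the yellow flood lamp until it clicks fully home, then let go of it and switch the lamp on with its red rocker. Leave the spanner, the calipers and the tape on the bench where they lie.

Things in the scene. Friction and masses are not known exactly. Their poses are not given: they have to be found in the camera images.
- pack: Black battery pack with a blue top panel and side stripes, green gauge lights on its rear end; 110 mm long (x) x 60 wide (y) x 58 high (z), 0.3 to 0.65 kg. Origin: middle of its underside; x points to its nose (goes onto a shoe first), z up. Its long sides are flat and upright: grip them across y from above. It starts upright, clicked home on the charger (origin at charger_shoe).
- pack_nose (a point): Middle of the pack's nose end at its underside, 55 mm ahead of the origin; same axes as the pack. Here the T-slot in the underside opens: 41 mm wide inside, ceiling 14 mm above the underside, closed below by two lips 5 mm thick with a 27 mm gap. Pockets for the catch rollers lie in the slot's side walls 20 mm behind the nose; 6 mm lead-in chamfers at the nose.
- charger: Grey charger with blue side stripes, fixed to the bench: x from -105 to +95 mm, 106 mm wide (y; 142 mm at bench height with its screwed ears), deck 30 mm high, hump behind the stop 58 mm high. Origin: on the bench under charger_shoe, z up. x is the way a pack is pushed on (away from the robot within 0.35 rad); -x pulls it off. It may stand left or right, the lamp on the other side.
- charger_shoe (a point): On the charger's deck, 30 mm above the bench: where the pack's origin is when home, axes parallel to the pack's. The charger's rail, rollers, stop and deck are the same as the lamp's (see those points). To take the pack off, draw it level toward -x by at least 95 mm before lifting; the catch gives way at about 6 to 12 N, after that there is only the sliding friction of the pack's weight.
- lamp: Yellow and black flood lamp, fixed to the bench: base x from -105 to +165 mm, y from -59 to +125 mm. Origin: on the bench under lamp_shoe, z up; x is the way a pack is pushed on (away from the robot within 0.35 rad). The head stands behind: x 108 to 168 mm, y -82 to +148 mm, top 180 mm high. Switch housing left of the shoe: y 62 to 122 mm, x -52 to +88 mm, 54 mm high.
- lamp_shoe (a point): On the lamp's deck, 30 mm above the bench: where the pack's origin is when home, axes parallel to the pack's. Home, the nose is at the stop (upright face at x = +55 mm, 28 mm high). Light grey T-rail along x on a flat deck: flange 38 mm wide, 7 to 12 mm above the deck, stem 24 mm wide, so the pack has 1.5 mm of play to each side and 2 mm upward. The flat deck reaches forward to x = -105 mm.
- lamp_rail_tip (a point): Tip of the lamp's rail: 39 mm in front of (-x) and 9.5 mm above lamp_shoe, same axes. The flange is 18 mm wide and 1 mm thick here and tapers out to 38 x 5 mm over 16 mm. Set the pack level on the deck in front of it, its origin 95 to 105 mm in front of the home point (it rests there if let go), then push it along +x, underside on the deck. Tilted 2 degrees in the hand it binds.
- lamp_catch (a point): Between the lamp's two sprung catch rollers: 35 mm behind (+x) and 9.5 mm above lamp_shoe. They stand 4 mm out of the flange's edges, each side. Pushing a pack on meets them when it is about 20 mm short of home, takes about 6 to 12 N, and they click into its pockets when it is home; they then hold it there.
- lamp_switch (a joint): Red rocker on top of the lamp's switch housing, 56 mm long (along the lamp's x) x 24 mm wide. 0 rad = off, its end nearer the robot raised; 0.34 rad = fully on, that end pressed down. It stays where it is left; pressing 21 mm from its axis takes about 2 N, nearer the axis more.
- switch_press (a point): On top of the rocker's end nearer the robot, 21 mm from its axis: press straight down here. In the lamp's frame x = -1, y = +92 mm; off, it is 66.5 mm above the bench, fully on about 7 mm lower (end stop).
- spanner: Bystander: steel combination spanner, 178 mm long (y), 26 mm wide, 7 mm high, lying near the bench edge in front of the work. Origin: underside, middle.
- calipers: Bystander: steel vernier calipers, 202 mm long (y), 70 mm wide, 10 mm high, lying at the right of the work. Origin: underside, middle.
- tape: Bystander: roll of black tape, 62 mm across, 19 mm high, lying flat near the bench edge at the front right. Origin: underside, middle.
Mind the look-alikes: they are no part of the job. Of the things shaped like the pack, the black one is meant.

How it is judged:
By the outcome, as a careful person would: the job done as asked, in the order asked, and still so for the second after the job is handed in, with the robot touching nothing.
It also fails if it takes over 48 s, if anything falls off the work surface, if the arm or the gripper's body presses on something with over 40 N, if the wrist force passes 120 N, or if a joint passes its speed limit or range.

## Working session

There is one attempt and no reset: what is moved stays moved. The work goes in short steps, Python scripts to look and compute and a tool call to move; the robot and the scene stay as the last step left them, time stands still between calls to the robot, and variables do not carry over. Pictures are saved under pics/ and viewed, at most 10 in all, crops included, and the job is handed in when it is done.

Besides the shell and the picture viewer there is one more tool, called after "Request:" by a JSON object that holds its "name" and its "arguments". send_rows: Moves the arm, as the interface text tells. Its arguments: {"type":"object","properties":{"increments":{"type":"array","items":{"type":"array","items":{"type":"number"}}},"squeeze":{"type":"number"}},"required":["increments"]}

```bash
mkdir -p pics; ls; python3 - <<'E'
from station import bot,camera
import cv2,numpy as np
s=bot.sense();print({k:np.round(v,3) for k,v in s.items()})
for n in("scene","top"):
    c=camera(n);cv2.imwrite(f"pics/{n}0.png",c["pixels"]);np.savez(f"{n}0.npz",**c)
    print(n,c["intrinsics"],np.round(c["world_to_cam"],3),[k for k in c])
E
```

```text
pics
{'time': np.float64(0.0), 'joint_pos': array([ 1.038,  0.221,  1.528,  0.   ,  1.395, -0.126]), 'joint_velocities': array([-0.001, -0.   , -0.002, -0.   , -0.   ,  0.   ]), 'joint_torque': array([ -0.   , -49.462, -38.738,   0.07 ,   0.057,  -0.   ]), 'tool_pos': array([246.971, 573.444, 221.421]), 'orientation': array([-0.   ,  0.202,  0.979, -0.001]), 'wrist_force': array([0.579, 0.476, 0.399]), 'torque': array([-0.026,  0.049, -0.041]), 'grasp_force': np.float64(0.0), 'width': np.float64(87.37)}
scene [[394.76080237   0.         320.32310657]
 [  0.         394.76080237 199.52959678]
 [  0.           0.           1.        ]] [[ 8.68000e-01 -4.96000e-01 -1.10000e-02 -5.07854e+02]
 [ 3.57000e-01  6.10000e-01  7.08000e-01 -2.55100e+02]
 [-3.44000e-01 -6.18000e-01  7.06000e-01 -9.42801e+02]
 [ 0.00000e+00  0.00000e+00  0.00000e+00  1.00000e+00]] ['pixels', 'intrinsics', 'world_to_cam']
top [[363.1660402    0.         312.02390267]
 [  0.         363.1660402  205.17469   ]
 [  0.           0.           1.        ]] [[ 5.10000e-02 -9.99000e-01 -4.00000e-03 -5.69370e+01]
 [ 9.74000e-01  4.90000e-02  2.21000e-01 -5.59461e+02]
 [-2.20000e-01 -1.60000e-02  9.75000e-01 -8.96410e+02]
 [ 0.00000e+00  0.00000e+00  0.00000e+00  1.00000e+00]] ['pixels', 'intrinsics', 'world_to_cam']
```

View pics/top0.png

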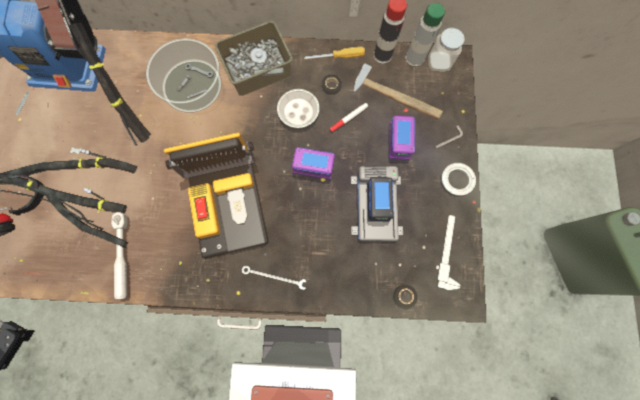

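View pics/scene0.png

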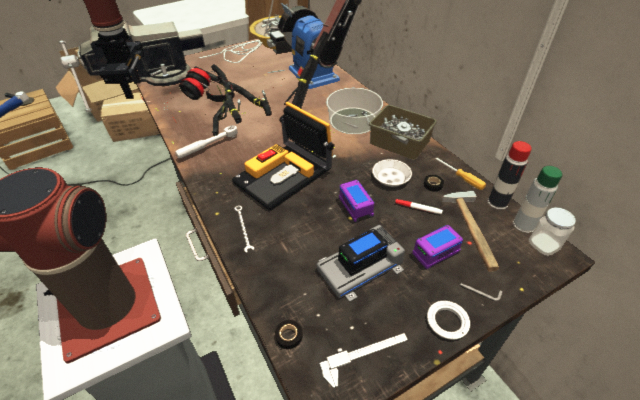

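The top view shows three pack-like things: black with a blue top on the grey charger at (381,200), and purple ones at (313,161) and (403,137). I choose the black one. The lamp is at (228,210), with its red rocker at (201,207) and its shoe at (237,205). I'll take a close crop of both.

```bash
cat > h.py <<'E'
import numpy as np,cv2
def ray(c,u,v,z):
    K=c["intrinsics"];T=c["world_to_cam"];R=T[:3,:3];o=-R.T@T[:3,3]
    d=np.linalg.inv(K)@[u,v,1.];d=R.T@(d*[1,-1,-1]);return o+d*(z-o[2])/d[2]
def proj(c,p):
    q=c["world_to_cam"][:3,:3]@np.asarray(p,float)+c["world_to_cam"][:3,3];q=c["intrinsics"]@(q*[1,-1,-1]);return q[:2]/q[2]
E
python3 - <<'E'
import cv2,numpy as np
from h import *
t=dict(np.load("top0.npz"));im=t["pixels"]
a=cv2.resize(im[125:275,155:275],None,fx=3.3,fy=3.3,interpolation=cv2.INTER_CUBIC)
b=cv2.resize(im[125:275,340:460],None,fx=3.3,fy=3.3,interpolation=cv2.INTER_CUBIC)
cv2.imwrite("pics/crop1.png",np.hstack([a,b]))
for n in("top","scene"):
    c=dict(np.load(n+"0.npz"));hsv=cv2.cvtColor(c["pixels"],cv2.COLOR_BGR2HSV)
    for nm,lo,hi,z in(("blue",(100,120,100),(116,255,255),88),("red",(0,160,120),(6,255,255),63),("yel",(18,120,120),(28,255,255),54),("shoe",(0,0,170),(40,60,255),42)):
        m=cv2.inRange(hsv,lo,hi);cs,_=cv2.findContours(m,0,2)
        for k in cs:
            if cv2.contourArea(k)>60:
                r=cv2.minAreaRect(k);P=[np.round(ray(c,*q,z)[:2]) for q in cv2.boxPoints(r)]
                print(n,nm,np.round(r[0]),cv2.contourArea(k),np.round(ray(c,*r[0],z)[:2],1),[p.tolist() for p in P])
E
```

```text
top blue [382. 194.] 298.5 [ 593.1 -206.5] [[559.0, -190.0], [626.0, -189.0], [628.0, -223.0], [561.0, -223.0]]
top blue [315. 160.] 207.0 [678.8 -29. ] [[668.0, 3.0], [697.0, -0.0], [689.0, -61.0], [661.0, -58.0]]
top blue [404. 132.] 208.5 [ 771.  -263.9] [[801.0, -249.0], [802.0, -279.0], [742.0, -278.0], [740.0, -249.0]]
top blue [45. 46.] 1380.5 [984.6 757.1] [[946.0, 901.0], [1111.0, 893.0], [1024.0, 611.0], [865.0, 629.0]]
top red [201. 208.] 148.0 [539.7 264.1] [[563.0, 283.0], [568.0, 259.0], [517.0, 245.0], [511.0, 269.0]]
top red [396.  10.] 205.5 [1175.5 -250.5] [[1141.0, -225.0], [1208.0, -225.0], [1210.0, -276.0], [1144.0, -276.0]]
top yel [223. 205.] 1649.0 [551.7 209.3] [[598.0, 319.0], [648.0, 145.0], [506.0, 102.0], [459.0, 271.0]]
top yel [202. 142.] 285.5 [727.4 287.3] [[707.0, 392.0], [764.0, 187.0], [748.0, 182.0], [691.0, 386.0]]
top yel [349.  52.] 248.5 [1029.5 -112.2] [[1039.0, -65.0], [1054.0, -156.0], [1020.0, -159.0], [1005.0, -69.0]]
top shoe [  7. 394.] 67.0 [ 60.7 685.6] [[49.0, 695.0], [71.0, 700.0], [72.0, 676.0], [50.0, 671.0]]
top shoe [199. 361.] 
[... 5248 characters left out ...]
], [519.0, 469.0], [296.0, 424.0]]
scene shoe [354. 110.] 1120.5 [936.9 364. ] [[933.0, 563.0], [1125.0, 448.0], [940.0, 194.0], [775.0, 292.0]]
scene shoe [ 88. 149.] 4005.0 [ 49.7 616.1] [[-190.0, 773.0], [65.0, 1274.0], [284.0, 462.0], [40.0, 212.0]]
scene shoe [65. 56.] 63.0 [  49.7 1422.2] [[5.0, 1492.0], [52.0, 1574.0], [93.0, 1355.0], [47.0, 1285.0]]
scene shoe [242.  52.] 452.0 [ 761.9 1035.8] [[681.0, 1116.0], [896.0, 1138.0], [841.0, 957.0], [643.0, 945.0]]
scene shoe [261.  28.] 65.5 [ 947.3 1247.9] [[903.0, 1216.0], [966.0, 1330.0], [993.0, 1281.0], [929.0, 1170.0]]
scene shoe [188.  18.] 3154.0 [ 670.3 1574.1] [[449.0, 2035.0], [1050.0, 1665.0], [855.0, 1189.0], [347.0, 1497.0]]
```

View pics/crop1.png

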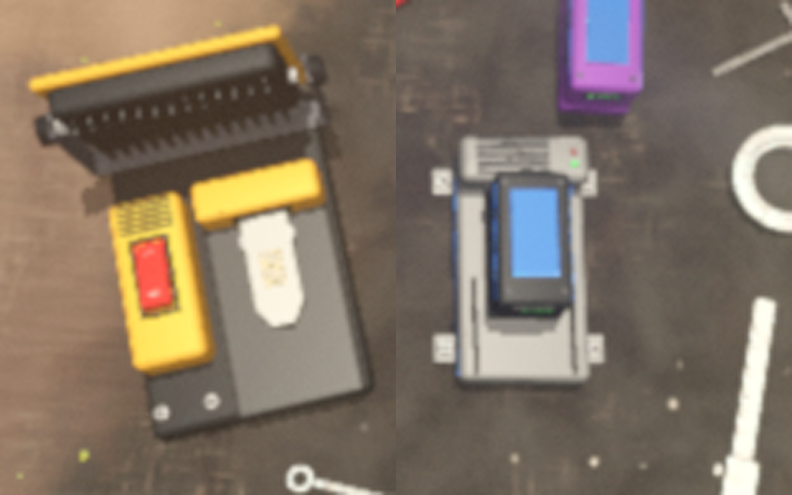

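The crop confirms it: a black pack with a blue top and green lights at its near end, home on the charger. Next I'll check the wrist camera geometry and work out the moves.

```bash
cat >> h.py <<'E'
from scipy.spatial.transform import Rotation as Ro
def Rs(q): return Ro.from_quat(np.roll(q,-1))
def Rt(yaw): # tool down, tool y at world angle yaw+90deg (pack yaw)
    y=np.array([-np.sin(yaw),np.cos(yaw),0]);z=np.array([0,0,-1.]);return Ro.from_matrix(np.c_[np.cross(y,z),y,z])
def inc(s,p,yaw):
    R=Rs(s["orientation"]);d=R.inv().apply(np.asarray(p)-s["tool_pos"])/10
    return np.round(d,2),np.round(np.degrees((R.inv()*Rt(yaw)).as_rotvec()),2)
E
python3 - <<'E'
from station import bot,camera
from h import *
s=bot.sense();c=camera("wrist");T=c["world_to_cam"];R=Rs(s["orientation"])
o=-T[:3,:3].T@T[:3,3];print("cam in tool",R.inv().apply(o-s["tool_pos"]),"axes\n",np.round(T[:3,:3]@R.as_matrix(),3),c["intrinsics"])
for p,y in (([470,190,330],.25),([470,190,330],.25-np.pi),([500,-205,330],.02)): print(p,inc(s,p,y))
for i in range(1): cv2.imwrite("pics/w0.png",c["pixels"])
E
```

```text
cam in tool [  74.94257343   -0.83955407 -163.02758123] axes
 [[-0.001  1.    -0.   ]
 [ 0.962  0.001  0.272]
 [ 0.272 -0.    -0.962]] [[338.06208939   0.         315.16976226]
 [  0.         338.06208939 202.85667247]
 [  0.           0.           1.        ]]
[470, 190, 330] (array([-35.65, -26.42, -10.81]), array([ -0.1 ,  -0.05, -37.63]))
[470, 190, 330] (array([-35.65, -26.42, -10.81]), array([-6.0000e-02,  1.2000e-01,  1.4237e+02]))
[500, -205, 330] (array([-54.04, -61.5 , -10.75]), array([ -0.1 ,  -0.03, -24.45]))
```

```bash
python3 - <<'E'
from station import bot
from h import *
print(inc(bot.sense(),[600,190,300],.25))
E
```

```text
(array([-47.59, -21.27,  -7.81]), array([ -0.08,  -0.04, -37.63]))
```

Request:
{"name": "send_rows", "arguments": {"increments": [[-47.6,-21.3,-7.8,0,0,-37.6,-1],[-47.6,-21.3,-7.8,0,0,-37.6,-1],[-47.6,-21.3,-7.8,0,0,-37.6,-1],[-47.6,-21.3,-7.8,0,0,-37.6,-1],[-47.6,-21.3,-7.8,0,0,-37.6,-1],[-47.6,-21.3,-7.8,0,0,-37.6,-1],[-47.6,-21.3,-7.8,0,0,-37.6,-1],[-47.6,-21.3,-7.8,0,0,-37.6,-1],[-47.6,-21.3,-7.8,0,0,-37.6,-1],[-47.6,-21.3,-7.8,0,0,-37.6,-1],[-47.6,-21.3,-7.8,0,0,-37.6,-1],[-47.6,-21.3,-7.8,0,0,-37.6,-1],[-47.6,-21.3,-7.8,0,0,-37.6,-1],[-47.6,-21.3,-7.8,0,0,-37.6,-1],[-47.6,-21.3,-7.8,0,0,-37.6,-1],[-47.6,-21.3,-7.8,0,0,-37.6,-1],[-47.6,-21.3,-7.8,0,0,-37.6,-1],[-47.6,-21.3,-7.8,0,0,-37.6,-1]]}}

```text
time: 1.65
tool_pos: [599.2, 191.4, 300.3]
orientation: [-0.0, -0.125, 0.992, 0.0]
wrist_force: [-0.3, 0.8, 0.1]
width: 86.7
grasp_force: 0.0
```

```bash
python3 - <<'E'
from station import bot,camera
from h import *
s=bot.sense();print(s["time"],s["tool_pos"],s["orientation"])
c=camera("wrist");np.savez("w1.npz",**c);cv2.imwrite("pics/w1.png",c["pixels"])
print(inc(s,[600,-205,300],.02))
E
```

```text
1.65 [599.1585991  191.37123516 300.2715689 ] [-3.35649307e-04 -1.25389928e-01  9.92107476e-01  9.28575586e-05]
(array([ 9.780e+00, -3.841e+01,  2.000e-02]), array([ 1.000e-02, -4.000e-02,  1.326e+01]))
```

View pics/w1.png

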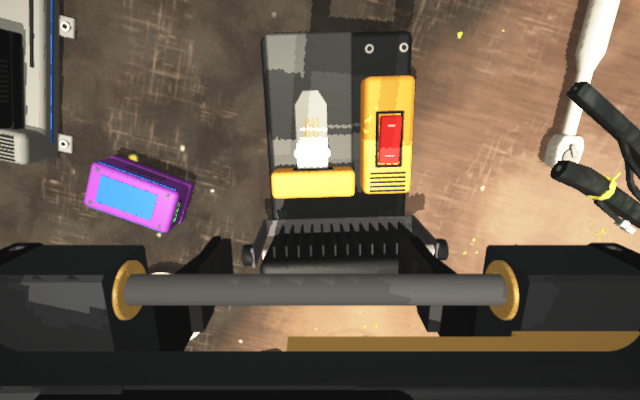

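The wrist view shows the lamp clearly: rail tip at (312,90), stop (313,183), rocker (390,138), housing (387,135). Now I'll measure those.

```bash
cat > m.py <<'E'
from h import *
def rects(c,lo,hi,z,roi,amin=150):
    x0,x1,y0,y1=roi;m=np.zeros(c["pixels"].shape[:2],np.uint8)
    m[y0:y1,x0:x1]=cv2.inRange(cv2.cvtColor(c["pixels"],cv2.COLOR_BGR2HSV),lo,hi)[y0:y1,x0:x1]
    m=cv2.morphologyEx(m,cv2.MORPH_CLOSE,np.ones((5,5)))
    for k in cv2.findContours(m,0,2)[0]:
        if cv2.contourArea(k)<amin: continue
        W=np.array([ray(c,*q[0],z)[:2] for q in k],np.float32)
        r=cv2.minAreaRect(W);b=cv2.boxPoints(r);e=b[1]-b[0];f=b[2]-b[1]
        if abs(f[0])>abs(e[0]): e,f=f,e   # e nearer world x
        print("ctr",np.round(r[0],1),"L(x),W",np.round([np.linalg.norm(e),np.linalg.norm(f)],1),"yaw",round(float(np.arctan(e[1]/e[0])),4))
E
python3 - <<'E'
from m import *
c=dict(np.load("w1.npz"))
print("red");rects(c,(0,150,90),(8,255,255),62,(370,410,100,175))
print("housing");rects(c,(15,100,80),(32,255,255),54,(355,420,60,200))
print("stop");rects(c,(15,100,80),(32,255,255),58,(265,357,160,205))
print("rail");rects(c,(0,0,165),(60,60,255),42,(285,340,80,168))
W=[ray(c,*p,30)[:2].round(1) for p in((263,37),(411,37),(273,197))];print("base corners",W)
g=cv2.cvtColor(c["pixels"],cv2.COLOR_BGR2GRAY)
for v in range(96,168,6):
    m=np.where((c["pixels"][v,285:340].min(1)>165))[0]+285;print(v,m.min(),m.max(),ray(c,(m.min()+m.max())/2,v,42)[:2].round(1),end=" | ")
E
```

```text
red
ctr [539.8 265.3] L(x),W [53.3 26.5] yaw 0.243
housing
ctr [539.1 260.2] L(x),W [139.2  68.8] yaw 0.2825
stop
ctr [612.6 191.3] L(x),W [ 38.6 103.7] yaw 0.2825
rail
ctr [552.6 175. ] L(x),W [91.9 67.6] yaw 0.2505
base corners [array([464.7,  93.6]), array([421.7, 261.4]), array([650.9, 146.6])]
96 300 321 [515.1 163.8] | 102 297 325 [521.5 166. ] | 108 295 326 [528.4 167.2] | 114 296 326 [535.  169.4] | 120 296 326 [541.8 171.2] | 126 296 326 [548.7 172.9] | 132 297 326 [555.5 175.2] | 138 297 327 [562.3 177.6] | 144 296 327 [569.6 178.8] | 150 294 330 [576.6 181.2] | 156 294 330 [583.8 183. ] | 162 297 327 [591.  184.9] |
```

```bash
python3 - <<'E'
from m import *
c=dict(np.load("w1.npz"));g=c["pixels"].min(2).astype(float)
def cross(v,a,b,th):
    # subpixel crossing scanning a->b (outside to inside)
    st=1 if b>a else -1
    for u in range(a,b,st):
        if g[v,u]<=th<g[v,u+st]: return u+st*(th-g[v,u])/(g[v,u+st]-g[v,u])
L=[];R=[];Cn=[]
for v in range(108,146):
    l=cross(v,284,312,150);r=cross(v,342,312,150)
    if l and r: L.append(ray(c,l,v,42)[:2]);R.append(ray(c,r,v,42)[:2])
L=np.array(L);R=np.array(R)
for n,A in(("L",L),("R",R),("M",(L+R)/2)):
    p=np.polyfit(A[:,0],A[:,1],1);print(n,np.arctan(p[0]),np.polyval(p,547),np.std(A[:,1]-np.polyval(p,A[:,0])))
print("w",np.mean(np.abs(L-R)[:,1]))
# stop yellow: front and right edges; housing edges via hsv mask
m=cv2.inRange(cv2.cvtColor(c["pixels"],cv2.COLOR_BGR2HSV),(15,100,80),(32,255,255))
def fit(P,z):
    W=np.array([ray(c,*p,z)[:2] for p in P]);d=cv2.fitLine(W.astype(np.float32),cv2.DIST_HUBER,0,.01,.01).ravel();return np.round(d,3),round(float(np.arctan(d[1]/d[0])),4)
print("housing far-left edge",fit([(np.where(m[v,355:430])[0].max()+355,v) for v in range(85,185)],54))
print("housing inner edge",fit([(np.where(m[v,350:430])[0].min()+350,v) for v in range(85,165)],54))
print("stop near edge",fit([(u,np.where(m[150:190,u])[0].min()+150) for u in range(275,298)]+[(u,np.where(m[150:190,u])[0].min()+150) for u in range(332,352)],58))
print("housing near edge",fit([(u,np.where(m[60:100,u])[0].min()+60) for u in range(368,408)],54))
# top-view rail
t=dict(np.load("top0.npz"));g=t["pixels"].min(2).astype(float);c=t
A=[]
for v in range(194,219):
    u=np.where(g[v,222:255]>150)[0]+222
    if len(u): w=g[v,222:255].clip(100)-100;A.append(ray(t,(w*np.arange(222,255)).sum()/w.sum(),v,42)[:2])
A=np.array(A);p=np.polyfit(A[:,0],A[:,1],1);print("top rail",np.arctan(p[0]),np.polyval(p,547),A[0],A[-1])
E
```

```text
L 0.20604175762418128 152.79975617941068 2.019450711103046
R 0.30239320097398376 193.43735382976445 4.491073748233133
M 0.26319852785217335 172.86723440308674 2.5053125187880623
w 38.102456883013865
housing far-left edge (array([9.60000e-01, 2.79000e-01, 5.28512e+02, 2.92168e+02], dtype=float32), 0.2823)
housing inner edge (array([9.59000e-01, 2.83000e-01, 5.35398e+02, 2.29504e+02], dtype=float32), 0.2865)
stop near edge (array([ 2.81000e-01, -9.60000e-01,  5.93142e+02,  1.91135e+02],
      dtype=float32), -1.2859)
housing near edge (array([ 2.81000e-01, -9.60000e-01,  4.73084e+02,  2.40050e+02],
      dtype=float32), -1.2865)
top rail 0.2060005324703469 170.01929326296752 [587.07624566 176.51564118] [521.19175215 165.23021724]
```

Fits so far: lamp yaw ≈ 0.284 and lamp origin ≈ (546.5, 172.5), with stop, rollers and housing all agreeing. Now over to the charger.

Request:
{"name": "send_rows", "arguments": {"increments": [[9.8,-38.4,0,0,0,13.3,-1],[9.8,-38.4,0,0,0,13.3,-1],[9.8,-38.4,0,0,0,13.3,-1],[9.8,-38.4,0,0,0,13.3,-1],[9.8,-38.4,0,0,0,13.3,-1],[9.8,-38.4,0,0,0,13.3,-1],[9.8,-38.4,0,0,0,13.3,-1],[9.8,-38.4,0,0,0,13.3,-1],[9.8,-38.4,0,0,0,13.3,-1],[9.8,-38.4,0,0,0,13.3,-1],[9.8,-38.4,0,0,0,13.3,-1],[9.8,-38.4,0,0,0,13.3,-1],[9.8,-38.4,0,0,0,13.3,-1],[9.8,-38.4,0,0,0,13.3,-1]]}}

```text
time: 2.87
tool_pos: [600.3, -204.4, 300.7]
orientation: [0.0, -0.01, 1.0, 0.0]
wrist_force: [0.6, -0.7, -1.6]
width: 86.9
grasp_force: 0.0
```

```bash
python3 - <<'E'
from station import bot,camera
from m import *
s=bot.sense();print(s["time"],s["tool_pos"],s["orientation"])
c=camera("wrist");np.savez("w2.npz",**c);cv2.imwrite("pics/w2.png",c["pixels"])
rects(c,(98,110,80),(118,255,255),88,(150,480,0,240))
E
```

```text
2.8667 [ 600.26509687 -204.38602809  300.69169629] [ 8.49562417e-05 -9.74024219e-03  9.99952542e-01  1.83459481e-04]
ctr [665.5 -40.2] L(x),W [15.2 63.5] yaw 0.0184
ctr [ 591.4 -206. ] L(x),W [70.6 36.8] yaw 0.0413
```

View pics/w2.png

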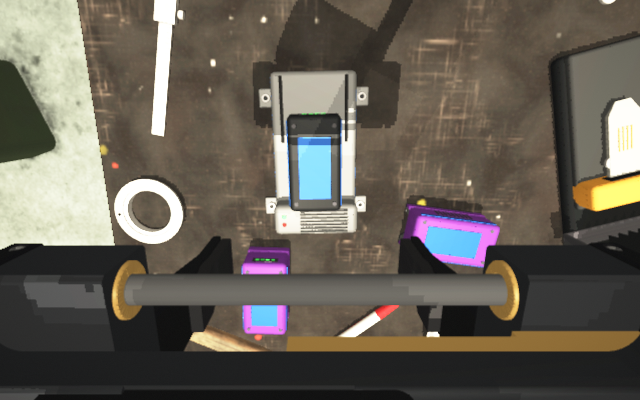

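The wrist view shows the black pack at (315,165), green lights at its near end, on the charger (270-357, 70-235). I'll fit edges for the yaw.

```bash
python3 - <<'E'
from m import *
c=dict(np.load("w2.npz"));px=c["pixels"]
def fit(P,z):
    W=np.array([ray(c,*p,z)[:2] for p in P]);d=cv2.fitLine(W.astype(np.float32),cv2.DIST_HUBER,0,.01,.01).ravel();return np.round(d,3),round(float(np.arctan(d[1]/d[0])),4)
hsv=cv2.cvtColor(px,cv2.COLOR_BGR2HSV)
m=cv2.inRange(hsv,(98,110,120),(118,255,255));m[:,:296]=0;m[:,336:]=0
print("panel L",fit([(np.where(m[v])[0].min(),v) for v in range(142,196)],88))
print("panel R",fit([(np.where(m[v])[0].max(),v) for v in range(142,196)],88))
g=px.min(2)
for a,b in((78,112),(205,230)):
  for nm,r in(("Lch",range(262,300)),("Rch",range(365,330,-1))):
    P=[]
    for v in range(a,b):
        for u in r:
            if g[v,u]>115 : P.append((u,v));break
    print(nm,a,fit(P,30),P[0],P[-1])
w=ray(c,0,0,88)
for v in (125,150,175,200): print(v,[int(x) for x in px[v,284:348].max(1)])
print([int(x) for x in px[105:220,315].max(1)])
E
```

```text
Traceback (most recent call last):
ValueError: zero-size array to reduction operation minimum which has no identity
```

```bash
python3 - <<'E'
from m import *
c=dict(np.load("w2.npz"));px=c["pixels"]
def fit(P,z):
    W=np.array([ray(c,*p,z)[:2] for p in P]);d=cv2.fitLine(W.astype(np.float32),cv2.DIST_HUBER,0,.01,.01).ravel();return np.round(d,3),round(float(np.arctan(d[1]/d[0])),4)
hsv=cv2.cvtColor(px,cv2.COLOR_BGR2HSV);print(hsv[165,315])
m=cv2.inRange(hsv,(92,90,120),(122,255,255));m[:,:296]=0;m[:,336:]=0
V=[v for v in range(130,210) if m[v].sum()>255*25];print(V[0],V[-1])
print("panel L",fit([(np.where(m[v])[0].min(),v) for v in V[3:-3]],88))
print("panel R",fit([(np.where(m[v])[0].max(),v) for v in V[3:-3]],88))
print("panel ends",ray(c,315,V[0],88),ray(c,315,V[-1],88))
g=px.min(2)
for a,b in((78,112),(210,230)):
  for nm,r in(("Lch",range(262,300)),("Rch",range(355,330,-1))):
    P=[next(((u,v) for u in r if g[v,u]>115),None) for v in range(a,b)];P=[p for p in P if p]
    if P: print(nm,a,fit(P,30 if a<100 else 58),P[0],P[-1])
for v in (125,165,200): print(v,[int(x) for x in px[v,284:348].max(1)])
print([int(x) for x in px[105:220,315].max(1)])
E
```

```text
[ 97 110 255]
137 199
panel L (array([ 9.99000e-01,  3.90000e-02,  5.91342e+02, -2.24024e+02],
      dtype=float32), 0.039)
panel R (array([ 1.00000e+00,  3.10000e-02,  5.88774e+02, -1.88475e+02],
      dtype=float32), 0.0305)
panel ends [ 556.48390537 -205.88728838   88.        ] [ 626.77982704 -204.59033364   88.        ]
Lch 78 (array([ 9.18000e-01, -3.96000e-01,  5.09497e+02, -2.66709e+02],
      dtype=float32), -0.4071) (271, 78) (273, 111)
Rch 78 (array([ 9.99000e-01,  5.20000e-02,  5.07370e+02, -1.59292e+02],
      dtype=float32), 0.0518) (354, 78) (355, 111)
Lch 210 (array([ 9.91000e-01,  1.32000e-01,  6.65004e+02, -2.54738e+02],
      dtype=float32), 0.1327) (266, 210) (276, 229)
Rch 210 (array([ 9.99000e-01,  5.10000e-02,  6.60336e+02, -1.53380e+02],
      dtype=float32), 0.0507) (355, 210) (355, 229)
125 [168, 174, 163, 59, 38, 47, 60, 85, 110, 116, 113, 90, 59, 70, 70, 70, 70, 71, 71, 71, 73, 73, 73, 72, 71, 73, 73, 73, 73, 72, 73, 72, 73, 74, 67, 54, 55, 54, 55, 55, 56, 56, 55, 55, 55, 54, 55, 61, 82, 99, 99, 93, 72, 45, 38, 32, 90, 164, 174, 189, 158, 45, 46, 91]
165 [2
[... 476 characters left out ...]
 113, 112, 113, 111, 110, 111, 111, 110, 109, 110, 109, 108, 107, 108, 106, 106, 105, 106, 105, 100, 82, 66, 51, 160, 220, 86, 86, 86, 86, 86, 86]
[193, 191, 191, 191, 191, 191, 190, 214, 219, 133, 31, 36, 46, 55, 61, 71, 74, 74, 72, 73, 72, 73, 73, 71, 71, 60, 53, 54, 52, 100, 118, 113, 254, 249, 206, 206, 206, 206, 206, 206, 254, 255, 255, 255, 255, 255, 255, 255, 255, 255, 255, 255, 255, 255, 255, 255, 255, 255, 255, 255, 255, 255, 255, 255, 255, 255, 255, 255, 255, 255, 255, 255, 255, 255, 255, 255, 255, 255, 255, 255, 255, 255, 255, 255, 255, 255, 255, 255, 255, 255, 255, 255, 255, 254, 203, 114, 114, 114, 113, 113, 113, 112, 109, 94, 72, 73, 147, 241, 223, 144, 215, 209, 148, 183, 247]
```

```bash
python3 - <<'E'
from station import bot
from m import *
c=dict(np.load("w2.npz"))
print("nose",ray(c,315,210,88),ray(c,315,211,58),"rear",ray(c,315,115,30),ray(c,315,115,40),ray(c,315,134,88))
print("sides",ray(c,288.7,165,88),ray(c,339.6,165,88),"ch near edge",ray(c,310,71.5,30),"far",ray(c,315,233,58))
s=bot.sense()
for z in(110,40): print(inc(s,[584,-206,z],.043))
E
```

```text
nose [ 640.01910909 -204.34606983   88.        ] [ 650.51678643 -204.15154235   58.        ] rear [ 534.43753428 -206.29240661   30.        ] [ 534.21992141 -206.29670358   40.        ] [ 553.25763102 -205.94681292   88.        ]
sides [ 587.89850487 -234.75408595   88.        ] [ 586.844412   -177.78198732   88.        ] ch near edge [ 483.97715543 -213.22997338   30.        ] far [ 679.97026863 -203.6081277    58.        ]
(array([ 1.64, -0.13, 19.08]), array([ 0.01,  0.01, -1.33]))
(array([ 1.64, -0.13, 26.08]), array([ 0.01,  0.01, -1.33]))
```

Request:
{"name": "send_rows", "arguments": {"increments": [[1.3,-0.1,6,0,0,-1.3,-1],[1.3,-0.1,10,0,0,-1.3,-1],[1.3,-0.1,14,0,0,-1.3,-1],[1.3,-0.1,18,0,0,-1.3,-1],[1.3,-0.1,20,0,0,-1.3,-1],[1.3,-0.1,22,0,0,-1.3,-1],[1.3,-0.1,24,0,0,-1.3,-1],[1.3,-0.1,25.5,0,0,-1.3,-1],[1.3,-0.1,26.0,0,0,-1.3,-1],[1.3,-0.1,26.0,0,0,-1.3,-1],[1.3,-0.1,26.0,0,0,-1.3,-1]]}}

```text
time: 3.83
tool_pos: [587.6, -206.9, 41.3]
orientation: [0.0, -0.021, 1.0, -0.0]
wrist_force: [-0.7, -0.4, 0.3]
width: 87.1
grasp_force: 0.0
```

Request:
{"name": "send_rows", "arguments": {"increments": [[0,0,0,0,0,0,0.5],[0,0,0,0,0,0,0.5],[0,0,0,0,0,0,0.5],[0,0,0,0,0,0,0.5],[0,0,0,0,0,0,0.5],[0,0,0,0,0,0,0.5],[0,0,0,0,0,0,0.5]], "squeeze": 45}}

```text
time: 4.42
tool_pos: [587.2, -206.9, 41.1]
orientation: [0.0, -0.02, 1.0, 0.0]
wrist_force: [-1.9, 4.3, 6.0]
width: 59.9
grasp_force: 45.0
```

Request:
{"name": "send_rows", "arguments": {"increments": [[0.5,0,0,0,0,0,0.5],[1,0,0,0,0,0,0.5],[1.5,0,0,0,0,0,0.5],[2.2,0,0,0,0,0,0.5],[3,0,0,0,0,0,0.5],[4,0,0,0,0,0,0.5],[5,0,0,0,0,0,0.5],[6,0,0,0,0,0,0.5],[7,0,0,0,0,0,0.5],[8,0,0,0,0,0,0.5],[9,0,0,0,0,0,0.5],[10,0,0,0,0,0,0.5],[11,0,0,0,0,0,0.5],[11,0,0,0,0,0,0.5],[11,0,0,0,0,0,0.5]]}}

```text
time: 5.67
tool_pos: [475.6, -212.5, 41.1]
orientation: [-0.001, -0.02, 1.0, -0.0]
wrist_force: [-4.0, -1.2, 10.1]
width: 59.7
grasp_force: 45.0
```

```bash
python3 - <<'E'
from station import bot,camera
from m import *
s=bot.sense();print(s["wrist_force"],s["torque"],s["width"],s["orientation"])
c=camera("top");np.savez("t2.npz",**c);rects(c,(98,110,100),(118,255,255),88,(350,410,150,260))
w=camera("wrist")["pixels"]
cv2.imwrite("pics/p2.png",np.hstack([c["pixels"][130:280,150:460],w[::2,::2][:150]]))
E
```

```text
[-3.98302004 -1.20516379 10.08265543] [0.24408536 0.31063157 0.03092313] 59.71433400017093 [-8.02593646e-04 -1.98310138e-02  9.99802993e-01 -2.48902178e-04]
```

View pics/p2.png

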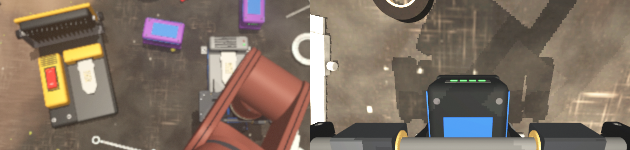

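Pulled off cleanly: the charger rail is bare at about (218,70) in the crop and the pack sits squarely in the gripper. Next comes the lift and carry to the front of the lamp rail.

```bash
python3 - <<'E'
from station import bot
from m import *
s=bot.sense()
u=np.array([np.cos(.284),np.sin(.284)])
for d in(115,103):
  p=np.array([546.5,172.5])-d*u;print(d,p,inc(s,[*p,120],.284))
E
```

```text
115 [436.10663202 140.27727034] (array([ 2.56, 35.4 , -7.9 ]), array([-1.000e-02, -1.200e-01, -1.399e+01]))
103 [447.62593999 143.63964213] (array([ 1.39, 35.69, -7.9 ]), array([-1.000e-02, -1.200e-01, -1.399e+01]))
```

Request:
{"name": "send_rows", "arguments": {"increments": [[0,0,-2,0,0,0,0.5],[0,0,-5,0,0,0,0.5],[0,0,-8,0,0,0,0.5],[0,0,-8,0,0,0,0.5],[0.1,3,-8,0,0,-1,0.5],[0.3,6.5,-8,0,0,-2,0.5],[0.4,10,-8,0,0,-4,0.5],[0.6,13.5,-8,0,0,-6,0.5],[0.7,17,-8,0,0,-8,0.5],[0.9,20.5,-8,0,0,-10,0.5],[1,24,-8,0,0,-12,0.5],[1.2,27.5,-8,0,0,-13,0.5],[1.3,31,-8,0,0,-14,0.5],[1.4,33.5,-8,0,0,-14,0.5],[1.4,35,-8,0,0,-14,0.5],[1.4,35.7,-8,0,0,-14,0.5],[1.4,35.7,-8,0,0,-14,0.5],[1.4,35.7,-8,0,0,-14,0.5],[1.4,35.7,-8,0,0,-14,0.5]]}}

```text
time: 7.35
tool_pos: [448.4, 143.0, 119.8]
orientation: [-0.001, -0.141, 0.99, -0.0]
wrist_force: [-0.3, -1.0, -4.2]
width: 59.7
grasp_force: 45.0
```

```bash
python3 - <<'E'
from station import bot,camera
from m import *
s=bot.sense();print(s["time"],s["tool_pos"],s["wrist_force"],s["torque"],s["width"],s["orientation"])
a=camera("scene")["pixels"];b=camera("wrist")["pixels"]
cv2.imwrite("pics/p3.png",np.hstack([cv2.resize(a[90:270,170:390],None,fx=1.8,fy=1.8,interpolation=2),cv2.resize(b,(400,250))[:,:,:].repeat(1,0) if 0 else cv2.copyMakeBorder(cv2.resize(b,(400,250)),0,74,0,0,0)]))
u=np.array([np.cos(.284),np.sin(.284)])
print(inc(s,[*(np.array([546.5,172.5])-103*u),41],.284))
E
```

```text
7.35 [448.37908534 143.02798841 119.77540053] [-0.29216604 -1.02262725 -4.17805293] [0.00285213 0.00910514 0.02704518] 59.715484452877185 [-7.60206741e-04 -1.41276704e-01  9.89969796e-01 -3.43923364e-04]
(array([0.04, 0.08, 7.88]), array([-0.03, -0.09, -0.03]))
```

View pics/p3.png

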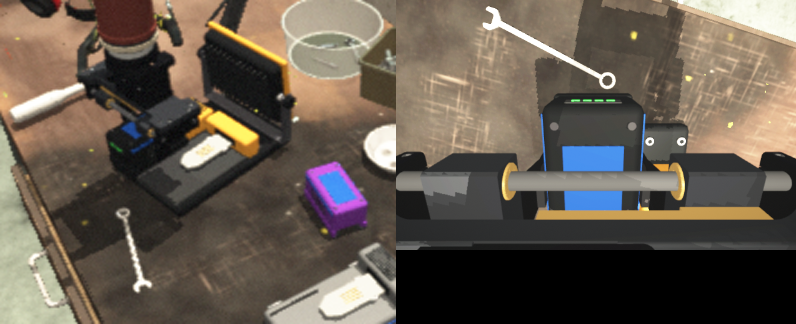

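The pack hangs level above the lamp's front deck, with the rail at (205,152) ahead of it. Lowering onto the deck.

Request:
{"name": "send_rows", "arguments": {"increments": [[0,0.1,2.5,0,0,0,0.5],[0,0.1,5,0,0,0,0.5],[0,0.1,6.5,0,0,0,0.5],[0,0.1,7.2,0,0,0,0.5],[0,0.1,7.6,0,0,0,0.5],[0,0.1,7.8,0,0,0,0.5],[0,0.1,7.9,0,0,0,0.5],[0,0.1,7.9,0,0,0,0.5],[0,0.1,7.9,0,0,0,0.5]]}}

```text
time: 8.2
tool_pos: [449.5, 145.3, 42.5]
orientation: [0.001, -0.142, 0.99, -0.0]
wrist_force: [0.7, -0.0, -3.2]
width: 59.6
grasp_force: 45.0
```

Request:
{"name": "send_rows", "arguments": {"increments": [[0,0,0.1,0,0,0,0.5],[0,0,0.2,0,0,0,0.5],[0,0,0.2,0,0,0,0.5],[0,0,0.2,0,0,0,0.5]]}}

```text
time: 8.53
tool_pos: [449.5, 145.4, 41.1]
orientation: [0.001, -0.142, 0.99, -0.0]
wrist_force: [-3.8, -1.6, 6.1]
width: 60.0
grasp_force: 45.0
```

```bash
python3 - <<'E'
from station import bot,camera
from m import *
s=bot.sense();print(s["tool_pos"],s["wrist_force"],s["torque"],s["width"],s["orientation"],s["joint_velocities"])
u=np.array([np.cos(.284),np.sin(.284)]);d=s["tool_pos"][:2]-[546.5,172.5];print("lamp frame",d@u,d@[-u[1],u[0]],"yaw",Rs(s["orientation"]).as_matrix()[:2,1])
print(inc(s,[546.5,172.5,40.5],.284))
E
```

```text
[449.46787397 145.36383469  41.10298515] [-3.80252935 -1.64029878  6.07112725] [0.05437677 0.62320555 0.08428101] 60.02594720657253 [ 7.65151034e-04 -1.41846165e-01  9.89888417e-01 -5.10458224e-05] [ 0.00057048 -0.00039795  0.0009449   0.00139689  0.00087549 -0.00124855]
lamp frame -100.74873490116275 1.1390198517039316 yaw [-0.28082367  0.95975933]
(array([-10.07,  -0.12,   0.08]), array([-0.02,  0.09,  0.04]))
```

Request:
{"name": "send_rows", "arguments": {"increments": [[-0.7,-0.1,-0.05,0,0,0,0.5],[-1.4,-0.1,-0.05,0,0,0,0.5],[-2.1,-0.1,-0.05,0,0,0,0.5],[-2.8,-0.1,-0.05,0,0,0,0.5],[-3.5,-0.1,-0.05,0,0,0,0.5],[-4.2,-0.1,-0.05,0,0,0,0.5],[-4.9,-0.1,-0.05,0,0,0,0.5],[-5.6,-0.1,-0.05,0,0,0,0.5],[-6.3,-0.1,-0.05,0,0,0,0.5],[-7,-0.1,-0.05,0,0,0,0.5],[-7,-0.1,-0.05,0,0,0,0.5]]}}

```text
time: 9.45
tool_pos: [518.6, 164.5, 41.2]
orientation: [0.002, -0.142, 0.99, 0.0]
wrist_force: [1.8, -0.0, 5.5]
width: 59.6
grasp_force: 45.0
```

```bash
cat > st.py <<'E'
from station import bot,camera
from m import *
s=bot.sense();u=np.array([np.cos(.284),np.sin(.284)]);d=s["tool_pos"][:2]-[546.5,172.5];f=s["wrist_force"]
print(s["time"],"lamp frame",d@u,d@[-u[1],u[0]],s["tool_pos"][2],"F",f[:2]@u,f[:2]@[-u[1],u[0]],f[2],s["torque"],s["width"],"tilt",Rs(s["orientation"]).as_matrix()[:,2],"yaw",-Rs(s["orientation"]).as_matrix()[0,1])
E
python3 st.py
```

```text
9.45 lamp frame -28.985693046336063 0.13461094183120537 41.217069148178396 F 1.7260666970844674 -0.5274817551975837 5.511229268745634 [0.18298463 0.04315799 0.01155991] 59.55887689538278 tilt [ 3.67393491e-03  7.48758994e-04 -9.99992971e-01] yaw 0.2805288781538002
```

Request:
{"name": "send_rows", "arguments": {"increments": [[-0.6,0,0,0,0,0,0.5],[-1.2,0,0,0,0,0,0.5],[-1.8,0,0,0,0,0,0.5],[-2.3,0,0,0,0,0,0.5],[-2.7,0,0,0,0,0,0.5],[-3.0,0,0,0,0,0,0.5],[-3.2,0,0,0,0,0,0.5],[-3.2,0,0,0,0,0,0.5]]}}

```text
time: 10.12
tool_pos: [546.2, 172.6, 41.1]
orientation: [-0.001, -0.142, 0.99, -0.0]
wrist_force: [-9.8, -4.0, 12.8]
width: 59.6
grasp_force: 45.0
```

```bash
python3 st.py
```

```text
10.1167 lamp frame -0.21738545908791584 0.20277657162003632 41.14666208450054 F -10.49545936942246 -1.0919656588875863 12.82885265101442 [-0.19873913  1.11846355 -0.0681682 ] 59.645899894599246 tilt [-2.09602018e-03 -7.55139140e-04 -9.99997518e-01] yaw 0.28045339432156646
```

Request:
{"name": "send_rows", "arguments": {"increments": [[-0.2,0,0,0,0,0,0.5],[-0.4,0,0,0,0,0,0.5],[-0.6,0,0,0,0,0,0.5],[-0.6,0,0,0,0,0,0.5],[-0.6,0,0,0,0,0,0.5]]}}

```text
time: 10.53
tool_pos: [546.6, 172.8, 40.7]
orientation: [-0.007, -0.142, 0.99, -0.001]
wrist_force: [-29.9, -10.5, 30.4]
width: 60.0
grasp_force: 45.0
```

```bash
python3 st.py
```

```text
10.5333 lamp frame 0.20317951096184142 0.2983255395932954 40.74512141783014 F -31.651560265023594 -1.6989069181848642 30.352797910585895 [-1.28708951  4.36000145 -0.0352764 ] 60.00544463371854 tilt [-0.01375076 -0.00418085 -0.99989671] yaw 0.28121583275882384
```

Request:
{"name": "send_rows", "arguments": {"increments": [[0.4,0,-0.05,0,0,0,0.5],[0.7,0,-0.1,0,0,0,0.5],[0.8,0,-0.1,0,0,0,0.5],[0.8,0,-0.1,0,0,0,-0.65],[0.8,0,-0.1,0,0,0,-0.65],[0.8,0,-0.1,0,0,0,-0.65],[0.8,0,-0.1,0,0,0,-0.65],[0.8,0,-0.1,0,0,0,-0.65]]}}

```text
time: 11.2
tool_pos: [544.7, 172.3, 40.8]
orientation: [-0.0, -0.142, 0.99, -0.0]
wrist_force: [0.2, 0.1, 1.2]
width: 71.5
grasp_force: 0.0
```

```bash
python3 st.py
```

```text
11.2 lamp frame -1.7530978992836614 0.32340552727543714 40.78144214955338 F 0.21387062868713883 0.06197704691973618 1.236139925683379 [ 0.03702473 -0.02328089  0.00615043] 71.5499073964141 tilt [-4.64734935e-04 -9.32169744e-05 -9.99999888e-01] yaw 0.28056498353509274
```

Request:
{"name": "send_rows", "arguments": {"increments": [[0,0,-2,0,0,0,-0.65],[0,0,-5,0,0,0,-0.65],[0,0,-9,0,0,0,-0.65],[-2,0,-13,0,0,0,-0.65],[-4,0,-17,0,0,0,-0.65],[-5,0,-20,0,0,0,0.9],[-5,0,-22,0,0,0,0.9],[-5,0,-22,0,0,0,0.9],[-5,0,-22,0,0,0,0.9]]}}

```text
time: 11.95
tool_pos: [593.7, 186.5, 262.6]
orientation: [0.002, -0.142, 0.99, 0.0]
wrist_force: [-0.1, -0.5, -1.0]
width: 53.0
grasp_force: 0.0
```

```bash
python3 st.py; python3 - <<'E'
from m import *
from station import bot,camera
c=camera("wrist");np.savez("w4.npz",**c);cv2.imwrite("pics/w4.png",c["pixels"])
rects(c,(92,90,120),(122,255,255),88,(280,345,0,240));rects(c,(0,150,90),(8,255,255),62,(350,450,50,240))
s=bot.sense();u=np.array([np.cos(.284),np.sin(.284)]);n=np.array([-u[1],u[0]])
p=np.array([546.5,172.5])-1*u+92*n;print(p,inc(s,[*p,90],.284))
E
```

```text
11.95 lamp frame 49.26722430132168 0.24340590265971684 262.5586552089999 F -0.18872800743217813 -0.4659552749035765 -0.9622443441261747 [0.03411318 0.05385093 0.00113163] 52.97497777861384 tilt [ 2.96431996e-03  5.32092048e-04 -9.99995465e-01] yaw 0.2806133212620078
ctr [549.6 173.3] L(x),W [71.  36.4] yaw 0.2739
ctr [539.4 265. ] L(x),W [54.3 26.7] yaw 0.2374
[519.76187394 260.53449673] (array([ 4.89,  9.17, 17.05]), array([ 0.01, -0.03,  0.02]))
```

View pics/w4.png

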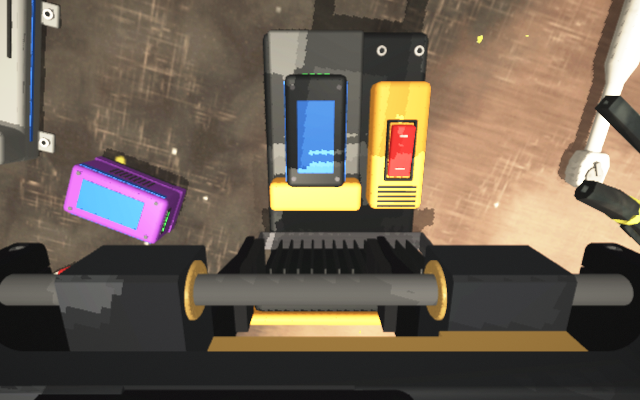

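The pack is seated with its nose against the yellow stop at row 185, gripper clear. The rocker at (400,150) is still off. Moving over it with shut fingers.

Request:
{"name": "send_rows", "arguments": {"increments": [[2,3,0,0,0,0,1],[4,6,2,0,0,0,1],[5.3,9.1,5,0,0,0,1],[5.3,9.1,9,0,0,0,1],[5.3,9.1,13,0,0,0,1],[5.3,9.1,16,0,0,0,1],[5.3,9.1,18,0,0,0,1],[5.3,9.1,18.3,0,0,0,1],[5.3,9.1,18.3,0,0,0,1],[5.3,9.1,18.3,0,0,0,1]], "squeeze": 20}}

```text
time: 12.83
tool_pos: [516.3, 258.7, 78.2]
orientation: [-0.0, -0.142, 0.99, -0.0]
wrist_force: [-0.1, -0.8, 0.3]
width: 0.6
grasp_force: 0.0
```

```bash
python3 st.py
```

```text
12.8333 lamp frame -4.78905592295872 91.2083281214933 78.17359873666244 F -0.3270339250273882 -0.7643689068880448 0.25801014897918817 [ 0.05077688 -0.00390493  0.02135165] 0.6191015773030984 tilt [-4.38227711e-04 -1.69495257e-04 -9.99999890e-01] yaw 0.28042157382529787
```

Request:
{"name": "send_rows", "arguments": {"increments": [[0,0,0.4,0,0,0,1],[0,0,0.8,0,0,0,1],[0,0,1.2,0,0,0,1],[0,0,1.6,0,0,0,1],[0,0,1.8,0,0,0,1],[0,0,1.9,0,0,0,1],[0,0,1.9,0,0,0,1]]}}

```text
time: 13.42
tool_pos: [516.4, 258.8, 60.3]
orientation: [-0.0, -0.142, 0.99, -0.0]
wrist_force: [-5.0, -2.3, 10.4]
width: 0.4
grasp_force: 5.6
```

```bash
python3 st.py
```

```text
13.4167 lamp frame -4.726210593573729 91.27954043311018 60.28483998860316 F -5.41224091211147 -0.8091695022285992 10.355079201716778 [-0.34370502  0.94007334 -0.03065952] 0.3789279003670286 tilt [-3.37174482e-04 -2.48692783e-04 -9.99999912e-01] yaw 0.2806502304386454
```

Request:
{"name": "send_rows", "arguments": {"increments": [[0,0,0.1,0,0,0,1],[0,0,0.2,0,0,0,1],[0,0,0.2,0,0,0,1]]}}

```text
time: 13.67
tool_pos: [516.5, 258.8, 60.0]
orientation: [-0.0, -0.142, 0.99, -0.0]
wrist_force: [-11.9, -4.8, 22.4]
width: 0.1
grasp_force: 11.9
```

```bash
python3 st.py
```

```text
13.6667 lamp frame -4.636891842108319 91.2902740812116 59.95828082149927 F -12.77271072718879 -1.3114812516625713 22.427093959508678 [-0.69315598  1.77014744 -0.00960369] 0.11876896471837067 tilt [-4.17926483e-04 -4.35598298e-04 -9.99999818e-01] yaw 0.2808234759205223
```

At the end stop. Retreating straight up and then checking.

Request:
{"name": "send_rows", "arguments": {"increments": [[0,0,-0.5,0,0,0,1],[0,0,-2,0,0,0,1],[0,0,-5,0,0,0,1],[0,0,-9,0,0,0,1],[-3,-4,-13,0,0,0,1],[-5,-9,-17,0,0,0,1],[-5.3,-9.1,-20,0,0,0,1],[-5.3,-9.1,-20.4,0,0,0,1],[-5.3,-9.1,-20.4,0,0,0,1],[-5.3,-9.1,-20.4,0,0,0,1]]}}

```text
time: 14.5
tool_pos: [594.8, 185.7, 263.4]
orientation: [0.002, -0.141, 0.99, 0.0]
wrist_force: [-0.7, -0.2, -1.0]
width: 0.6
grasp_force: 0.0
```

```bash
python3 st.py; python3 - <<'E'
from m import *
from station import bot,camera
c=camera("wrist");o=dict(np.load("w4.npz"));np.savez("w5.npz",**c)
rects(c,(92,90,120),(122,255,255),88,(280,345,0,240));rects(c,(0,150,90),(8,255,255),62,(350,450,50,240))
a=camera("scene")["pixels"][60:240,200:420]
f=lambda q:cv2.resize(q["pixels"][60:220,260:440],None,fx=2,fy=2)
cv2.imwrite("pics/w5.png",np.hstack([f(c),cv2.copyMakeBorder(cv2.resize(a,None,fx=1.75,fy=1.75),0,5,0,0,0)]))
E
```

```text
14.5 lamp frame 50.01858988748052 -0.8571145076556839 263.3530955730794 F -0.7295008863014003 0.017278243398803433 -0.9586867206156233 [ 0.02343997  0.03814598 -0.00530659] 0.6299147025451897 tilt [ 4.76922113e-03  9.01580143e-04 -9.99988221e-01] yaw 0.27881005376737933
ctr [549.3 173.1] L(x),W [69.9 36.5] yaw 0.2769
ctr [540.4 265.4] L(x),W [57.5 26.1] yaw 0.3274
```

View pics/w5.png

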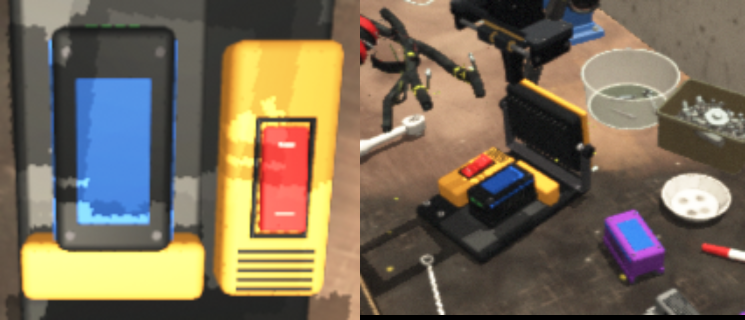

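The rocker has tipped to its on side and the pack sits against the stop unmoved. The spanner still lies where it was. Handing in.

```bash
python3 -c "
from station import bot
print(bot.close_job())"
```

```text
the job is handed in; nothing more can be done
None
```

The pack is off the charger and against the stop on the lamp's shoe, released, and the red rocker is pressed to its end stop; I handed the job in after about 14.5 s, without a separate check of the catch click or of the lamp lighting.

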